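# Clear the watchmaker's bench of scrap with the extractor on

## Robot

A 7-joint arm with a two-finger parallel gripper is mounted at the origin on the work surface. World frame = base frame: x ahead of the robot, y to its left, z up, the work surface at z = 0. Lengths are in m, angles in rad, forces in N, time in s.
With the tool pointing down it reaches from about 0.35 to 0.9 m from the base axis. Payload 8.1 kg.
Tool frame: the origin (TCP) lies midway between the tips of the shut fingers; the grasp point (between the pads) lies 19 mm behind it; z points along the fingers, y is the line along which they close (so a half turn about z gives the same grasp; the last joint's range is limited). The gripper opens to 92 mm and grips with 3 to 60 N. Pads are 19 mm wide; open, the fingers measure 130 mm over their backs; the gripper's body (75 mm by 190 mm) begins 47 mm behind the grasp point.
Start: joints at [1.194, 0.434, 0.025, 1.573, -0.012, 1.134, -0.075], TCP at [0.169, -0.602, 0.227] pointing down, gripper open.
Joint ranges: [-2.62, 2.62], [-0.44, 2.09], [-1.27, 1.32], [0.08, 2.57], [-1.32, 4.46], [0.12, 2], [-2.74, 2.74]. Speed limits (rad/s): [2.22, 2.22, 3.01, 3.01, 3.14, 3.14, 3.14].

## Interface

Orientations are given as a rotation vector (axis times angle).
In Python, from cell import observe, cams, job gives the robot as it stands. The module is installed in compiled form; this text tells all that it offers.
- The arm moves only by the tool step_arm, never from a script. Its argument "steps" is a list of rows, each a list of 6 numbers: the shift along the world's x, y, z in mm, then the turn, a rotation vector about the world's x, y, z in rad. In form: [[dx, dy, dz, rx, ry, rz], ...]. A call has 1 to 20 rows; each row shifts and turns the commanded pose from where the row before left it; what a row does not reach is not made up. A row lasts 1/12 s, in which the tool goes at most 41.7 mm and 7.16 degrees, less where a joint would pass 70% of its speed; a pose out of reach is approached as far as the arm can. A call with a gripper value outside its range is refused whole. "gripper" is the opening, from 0 (shut) to 1 (fully open), set as the call begins (left out, the last holds). The fingers move at their own pace and stop on an object; "force" is the grip in N (left out, the last holds). Time passes only in rows, so rows that do not move let the fingers close. It gives the time, the measured TCP pose, the force, the opening and the grip force at its end, in the units of the state.
- observe(): the state, without advancing time (a new reading comes with each control period).
- cams.get_image(name): name is "scene" or "top" or "wrist"; returns the picture (420x560x3 uint8, red, green, blue); there is no depth.
- cams.get_calibration(name): a dict with "fov_y" (degrees; the focal length in pixels is half the picture's height over the tangent of half this angle, whatever the lens; pixels are square), "cx", "cy" (the principal point, pixels), "world_to_cam" (4x4, takes a point from world to camera coordinates). Camera axes: x right, y up, looking along -z (the intrinsics and any distortion apply to the point x, -y, -z); pixel columns grow to the right and rows downward; lengths in m; the calibration is good to about 2 mm. A picture is of the moment at which its call begins: read the wrist's pose just before it. get_calibration takes no time and is no camera call; for the wrist camera it gives the pose at the moment of the call.
- job.sign_off(): hands the job in; it is judged then, once.
The state is a dict: "clock": time; "joints": joint angles; "dq": joint speeds; "joint_efforts": joint torques, N m; "position": TCP position; "ee_rot": TCP orientation; "force": force on the tool from outside, world axes, zero at the start; "ft_torque": the same for the moment, N m; "width": opening from 0.0 (shut) to 1.0 (fully open); "gripper_force": force on a finger pad.
Only numpy, scipy, OpenCV 4.12 (cv2) and the standard library are available. Lean on these libraries where they do the work, as an engineer would, in place of code of your own. Each camera call takes 0.05 s, during which the arm holds its last target. There are 200 camera calls.

## Task

First turn the dust extractor's selector to the green dot, before any scrap goes into the bin. With it on green, clear every piece of scrap on the bench (wood offcuts, cork and pink packing blocks, crumpled paper balls) into the grey bin, and only then turn the selector back to the white dot. Leave the clock parts and tools where they are.

Things in the scene. Friction and masses are not known exactly. Their poses are not given: they have to be found in the camera images.
- bin: Grey plastic open-topped waste bin, fixed to the bench: 240 (its x) x 200 (its y) x 140 mm high outside, walls 5 mm. Origin at the centre of its underside, z up. It stands to the left or to the right of the scrap.
- console: Dust extractor control box, fixed, on the side across from the bin: grey, 170 (x) x 160 (y) x 60 mm high, blue-grey top plate, black vent slots towards its -x side, one black rotary selector in the middle of the top, an arc of four coloured dots (clockwise from above: white, yellow, green, red; 55 mm from the knob axis) towards its +x side. Origin at the centre of its underside, z up.
- selector (a joint): Selector angle, rad, growing clockwise seen from above. Four detents, which pull the knob in when let go near them: 0 = white dot (off), 0.6 yellow, 1.2 green (full suction), 1.8 red; stops 0.06 beyond the outer two. Starts at white or yellow. The pointer (white line) points 0.9 minus this value from the console's +x towards its +y. Under 0.3 N m turns it.
- selector_grip (a point): Point on the knob's vertical axis at the height to grip, 92 mm above the bench. The knob is a black bar 62 mm long, 16 mm wide, standing 34 mm high on a black disc of 68 mm diameter; the bar lies along this point's x axis (+x towards the pointer's end) from 70 to 104 mm above the bench.
- offcut_a: Scrap: pale wood offcut, box 90 (x) x 36 (y) x 24 (z) mm, about 45 g. Origin at the centre of its underside.
- offcut_b: Scrap: dark wood offcut, box 84 (x) x 30 (y) x 30 (z) mm, about 50 g. Origin at the centre of its underside.
- offcut_c: Scrap: stepped brown wood offcut, 84 (x) x 34 (y) x 20 (z) mm with a 34 x 34 mm step, 18 mm higher, over x = 8 to 42 mm. About 50 g. Origin at the centre of its underside.
- cork: Scrap: cork packing block 74 (x) x 46 (y) x 36 (z) mm, about 30 g. Origin at the centre of its underside.
- paper_a: Scrap: stiff crumpled ball of blue paper, 60 mm across, 56 mm high, about 20 g, with a small flat underside. Origin at the centre of that underside, 28 mm below its middle (z up at the start).
- paper_b: Scrap: stiff crumpled ball of brown packing paper, 60 mm across, 56 mm high, about 20 g, like paper_a. Origin at the centre of its underside.
- holder: Clock part, stays: black movement holder, disc of 64 mm diameter and 20 mm height with a brass movement on top (26 mm in all). Origin under its centre. Loose, standing among the scrap.
- barrel: Clock part, stays: brass toothed spring barrel, 58 mm across, 28 mm high with a steel arbor to 36 mm. Origin under its centre. Loose, standing among the scrap.
- foam: Scrap: pink rigid packing block 80 (x) x 48 (y) x 32 (z) mm, about 25 g. Origin at the centre of its underside.
- jar: Stays: glass jar with a blue cap, 60 mm diameter, 70 mm high, beyond the scrap.
- loupe: Stays: black eye loupe, 36 mm diameter, 30 mm high, beyond the scrap.

How it is judged:
By the outcome, as a careful person would: the job done as asked, in the order asked, and still so for the second after the job is handed in, with the robot touching nothing.
Of offcut_a, offcut_b, offcut_c, cork, paper_a, paper_b, foam only 5 to 7 are there at a start; the rules pass over those that are not, and their reading is None.
At some moment in a run one of offcut_a, offcut_b, offcut_c, cork, paper_a, paper_b, foam may be knocked a few centimetres aside while the robot is not near it.
Once in a run the grip may slacken for a moment while it holds something.
It also fails if it takes over 210 s, if anything falls off the work surface, if the arm or the gripper's body presses on something with over 40 N, if the wrist force passes 120 N, or if a joint passes its speed limit or range.

## Working session

There is one attempt and no reset: what is moved stays moved. The work goes in short steps, Python scripts to look and compute and a tool call to move; the robot and the scene stay as the last step left them, time stands still between calls to the robot, and variables do not carry over. Pictures are saved under pics/ and viewed, at most 14 in all, crops included, and the job is handed in when it is done.

Besides the shell and the picture viewer there is one more tool, called after ">>>" as name([rows], argument=value, ...), one row to a line, values as JSON. step_arm: Moves the arm, as the interface text tells. Its arguments: {"type":"object","properties":{"steps":{"type":"array","items":{"type":"array","items":{"type":"number"}}},"gripper":{"type":"number"},"force":{"type":"number"}},"required":["steps"]}

```bash
mkdir -p pics; python3 - <<'E'
from cell import observe,cams
import cv2
for n in ["top","scene"]:
    c=cams.get_calibration(n);print(n,{k:(v if k!='world_to_cam' else v) for k,v in c.items()})
    cv2.imwrite(f"pics/{n}0.png",cv2.resize(cams.get_image(n)[:,:,::-1],(800,600),interpolation=cv2.INTER_CUBIC))
print(observe())
E
```

```text
top {'fov_y': 42.75794031863715, 'cx': 274.4176567626158, 'cy': 203.239081305933, 'world_to_cam': array([[-0.0228715 , -0.99953276,  0.02027688, -0.00809339],
       [ 0.99195107, -0.02016209,  0.12500623, -0.59469288],
       [-0.124539  ,  0.02297276,  0.99194873, -1.38964137],
       [ 0.        ,  0.        ,  0.        ,  1.        ]])}
scene {'fov_y': 56.55847573967036, 'cx': 278.9245614538911, 'cy': 205.90005594293794, 'world_to_cam': array([[ 0.76697057,  0.64147462, -0.0163236 , -0.48068187],
       [-0.50251287,  0.61625369,  0.60639278,  0.24729904],
       [ 0.39904506, -0.4568826 ,  0.79499769, -1.18218021],
       [ 0.        ,  0.        ,  0.        ,  1.        ]])}
{'clock': 0.1, 'joints': array([ 1.19440832,  0.43514968,  0.02495849,  1.57397286, -0.01159374,
        1.1339855 , -0.0751163 ]), 'dq': array([-0.00070109, -0.00071368, -0.00132731, -0.00318074,  0.00079548,
        0.00170759,  0.00084381]), 'joint_efforts': array([ 3.52161143e-03, -6.69125962e+01,  9.88283157e-01, -3.15147364e+01,
       -6.04166323e-02,  3.73048335e-02,  3.54353278e-05]), 'position': array([ 0.1688267 , -0.6013124 ,  0.22603838]), 'ee_rot': array([-3.11089404e+00, -4.28433673e-01,  4.86291797e-04]), 'force': array([-0.12090728,  0.25211593, -0.13247244]), 'ft_torque': array([ 0.02899262,  0.03937497, -0.04270558]), 'gripper_force': 0.0, 'width': 1.001606913309785}
```

View pics/top0.png

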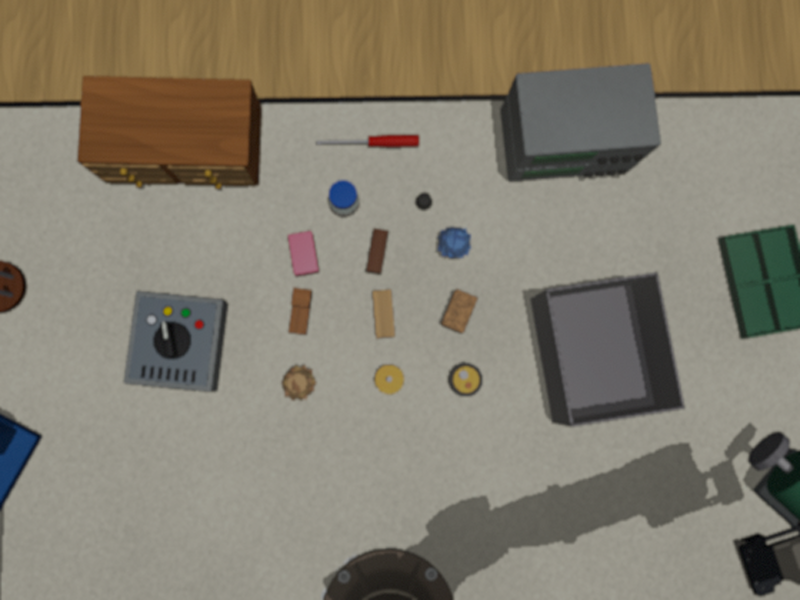

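View pics/scene0.png

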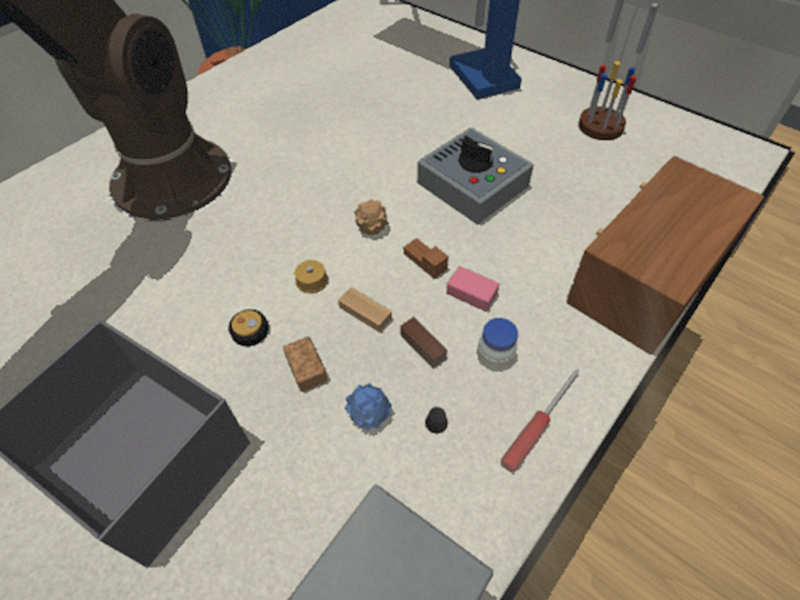

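The top view shows the console at left (knob at 171,340, pointer near 165,325), the bin at right (centre about 605,350), and all seven scrap pieces between them. The barrel is at (389,379) and the holder at (465,379). Next I'll enlarge it.

```bash
cat > h.py <<'E'
import numpy as np, cv2
from cell import observe,cams
def ray(c,u,v):
    f=210/np.tan(np.radians(c['fov_y']/2)); M=c['world_to_cam']
    d=np.array([(u-c['cx'])/f,-(v-c['cy'])/f,-1.]); R=M[:3,:3]
    return -R.T@M[:3,3], R.T@d
def p2w(c,u,v,z):
    o,d=ray(c,u,v); return o+d*(z-o[2])/d[2]
def w2p(c,P):
    f=210/np.tan(np.radians(c['fov_y']/2)); M=c['world_to_cam']
    q=M[:3,:3]@np.asarray(P)+M[:3,3]; return c['cx']+f*q[0]/-q[2], c['cy']-f*q[1]/-q[2]
def crop(n,u0,v0,u1,v1,s,fn,img=None):
    im=cams.get_image(n) if img is None else img
    cv2.imwrite(fn,cv2.resize(im[v0:v1,u0:u1,::-1],None,fx=s,fy=s,interpolation=cv2.INTER_CUBIC))
E
python3 - <<'E'
from h import *
crop("top",80,145,346,290,3,"pics/c1.png")
c=cams.get_calibration("top")
g=lambda U,V,z:p2w(c,(U+.5)*.7-.5,(V+.5)*.7-.5,z).round(4)
for n,U,V,z in [("conTL",138,293,.06),("conTR",226,301,.06),("conBL",125,383,.06),("conBR",215,390,.06),("knob",171,340,.07),("white",152,320,.06),("red",199,324,.06),
 ("bin1",533,291,.14),("bin2",657,274,.14),("bin3",683,406,.14),("bin4",556,424,.14)]: print(n,g(U,V,z))
E
```

```text
conTL [0.5965 0.4422 0.06  ]
conTR [0.5785 0.2828 0.06  ]
conBL [0.4343 0.4624 0.06  ]
conBR [0.4182 0.3018 0.06  ]
knob [0.509  0.3788 0.07  ]
white [0.5466 0.4161 0.06  ]
red [0.5376 0.3313 0.06  ]
bin1 [ 0.5758 -0.2626  0.14  ]
bin2 [ 0.6012 -0.481   0.14  ]
bin3 [ 0.3727 -0.5106  0.14  ]
bin4 [ 0.3476 -0.2913  0.14  ]
```

View pics/c1.png

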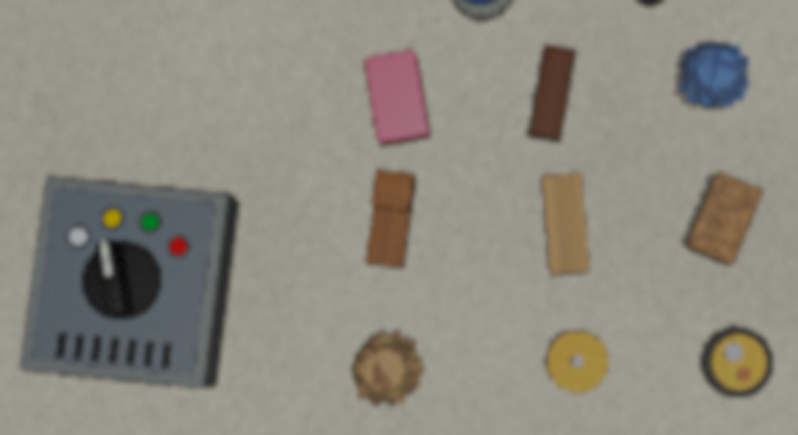

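The crop shows the pieces well apart. The pointer is near the yellow dot, to be checked by computing it. Now the poses.

```bash
cat > m.py <<'E'
from h import *
c=cams.get_calibration("top")
g=lambda U,V,z:p2w(c,(U+.5)/3-.5+80,(V+.5)/3-.5+145,z)
for n,z,P in [("foam",.032,[(365,57),(414,50),(429,137),(380,144)]),("offb",.03,[(545,46),(575,50),(560,141),(529,137)]),
 ("offc",.028,[(375,170),(414,173),(403,268),(367,264)]),("offa",.024,[(542,174),(582,173),(589,272),(550,275)]),("cork",.036,[(718,172),(762,188),(733,265),(685,246)])]:
    W=np.array([g(u,v,z) for u,v in P]); d=W[0]+W[1]-W[2]-W[3]; e=W[0]+W[3]-W[1]-W[2]
    print(n,W.mean(0).round(4),"yaw",np.arctan2(d[1],d[0]).round(3),"len",(np.linalg.norm(d)/2).round(3),"w",(np.linalg.norm(e)/2).round(3))
for n,u,v,z in [("papa",713,75,.03),("papb",388,369,.03),("barrel",577,361,.028),("holder",737,361,.024),("knobdisc",121,280,.07),("w",78,236,.06),("y",112,217,.06),("g",150,221,.06),("r",178,246,.06),("ptr0",103,241,.104),("ptr1",109,277,.104)]: print(n,g(u,v,z).round(4))
d=g(103,241,.104)-g(109,277,.104); print("ptr dir",np.arctan2(d[1],d[0]))
# circle fit dots r=.055
from scipy.optimize import least_squares
D=[g(u,v,.06)[:2] for u,v in [(78,236),(112,217),(150,221),(178,246)]]
f=lambda p:np.concatenate([p[:2]+.055*np.array([np.cos(p[2]+.9-.6*i),np.sin(p[2]+.9-.6*i)])-D[i] for i in range(4)])
r=least_squares(f,[.5,.37,-.1]);print(r.x,r.fun.round(4))
h=lambda U,V,z:p2w(c,(U+.5)*.7-.5,(V+.5)*.7-.5,z)
print("bin",np.mean([h(*p,.14) for p in [(548,290),(657,274),(683,406),(571,423)]],0))
E
python3 m.py
```

```text
foam [0.6695 0.1446 0.032 ] yaw 0.159 len 0.08 w 0.044
offb [0.6703 0.0059 0.03  ] yaw -0.187 len 0.084 w 0.028
offc [0.5607 0.1523 0.028 ] yaw -0.107 len 0.085 w 0.033
offa [ 0.5536 -0.0038  0.024 ] yaw 0.053 len 0.09 w 0.035
cork [ 0.5546 -0.1445  0.036 ] yaw -0.421 len 0.073 w 0.044
papa [ 0.6843 -0.1391  0.03  ]
papb [0.4282 0.1547 0.03  ]
barrel [ 0.4314 -0.011   0.028 ]
holder [ 0.4283 -0.1525  0.024 ]
knobdisc [0.5086 0.3776 0.07  ]
w [0.548  0.4177 0.06  ]
y [0.5639 0.3887 0.06  ]
g [0.5597 0.356  0.06  ]
r [0.5375 0.3317 0.06  ]
ptr0 [0.5392 0.384  0.104 ]
ptr1 [0.509  0.3786 0.104 ]
ptr dir 0.17689661498169465
[ 0.50923647  0.37880802 -0.1219614 ] [ 0.0004 -0.0003 -0.0005 -0.0002 -0.0003  0.0003  0.0004  0.0002]
bin [ 0.47489534 -0.39935298  0.14      ]
```

>>> step_arm([
  [25.5,27.5,0,0,0,0.109],
  [25.5,27.5,0,0,0,0.109],
  [25.5,27.5,0,0,0,0.109],
  [25.5,27.5,0,0,0,0.109],
  [25.5,27.5,0,0,0,0.109],
  [25.5,27.5,0,0,0,0.109],
  [25.5,27.5,0,0,0,0.109],
  [25.5,27.5,0,0,0,0.109],
  [25.5,27.5,0,0,0,0.109],
  [25.5,27.5,0,0,0,0.109],
  [25.5,27.5,0,0,0,0.109],
  [3.5,40,0,0,0,0.109],
  [3.5,40,0,0,0,0.109],
  [3.5,40,0,0,0,0.109],
  [3.5,40,0,0,0,0.109],
  [3.5,40,0,0,0,0.109],
  [3.5,40,0,0,0,0.109],
  [3.5,40,0,0,0,0.109],
  [3.5,40,0,0,0,0.109],
  [3.5,40,0,0,0,0.109],
], gripper=0.6)

```text
clock: 1.82
position: [0.4806, 0.0624, 0.2268]
ee_rot: [1.052, 2.96, -0.0]
force: [1.3, -0.7, -0.8]
width: 0.595
gripper_force: 0.0
```

>>> step_arm([
  [3.5,40,0,0,0,0.109],
  [3.5,40,0,0,0,0.109],
  [3.5,40,0,0,0,0.109],
  [3.5,40,0,0,0,0.109],
  [3.5,40,0,0,0,0.109],
  [3.5,40,-10,0,0,0.109],
  [3.5,39,-10,0,0,0.109],
  [3.5,39,-10,0,0,0.109],
  [0,0,0,0,0,0],
  [0,0,0,0,0,0],
])

```text
clock: 2.65
position: [0.5074, 0.381, 0.1952]
ee_rot: [0.295, -3.125, -0.001]
force: [0.6, -1.1, -0.5]
width: 0.602
gripper_force: 0.0
```

```bash
cat >> h.py <<'E'
from scipy.spatial.transform import Rotation as Ro
def st():
    s=observe(); R=Ro.from_rotvec(s['ee_rot']).as_matrix()
    print("t",s['clock'],"pos",s['position'].round(4),"yaw",np.arctan2(R[1,0],R[0,0]).round(3),"tilt",np.degrees(np.arccos(-R[2,2])).round(2),"w",round(s['width'],3),"gf",round(s['gripper_force'],1),"F",s['force'].round(1),"q",s['joints'].round(2)); return s
E
python3 - <<'E'
from h import *
s=st()
p=s['position']
c=cams.get_calibration("wrist");print(w2p(c,[.509,.379,.104]),[np.round(w2p(c,[.509+.031*np.cos(a),.379+.031*np.sin(a),.104])) for a in (.177,.177+np.pi)])
crop("wrist",0,0,560,420,1.4,"pics/w1.png")
E
```

```text
t 2.65 pos [0.5074 0.381  0.1952] yaw -2.954 tilt 0.18 w 0.602 gf 0.0 F [ 0.6 -1.1 -0.5] q [-0.18  0.63 -0.88  1.53  0.51  1.22  0.61]
(np.float64(278.2657558804304), np.float64(214.0717530125784)) [array([278., 254.]), array([279., 171.])]
```

View pics/w1.png

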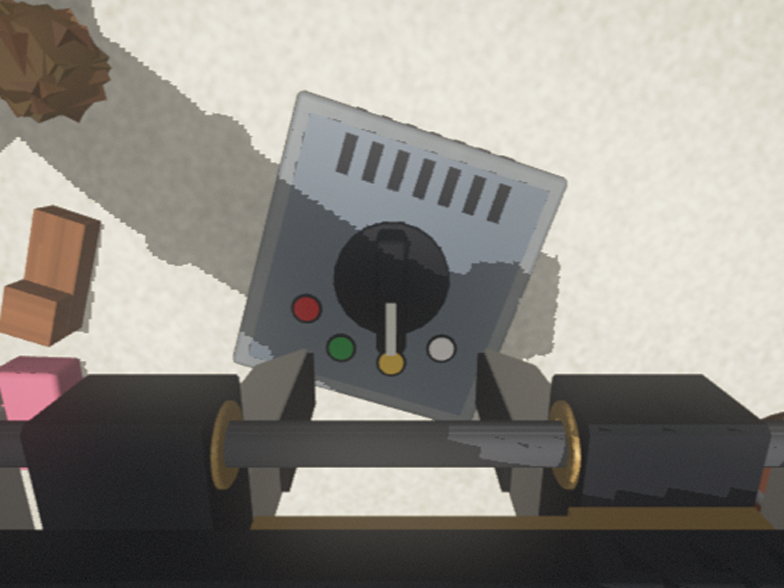

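The pointer is on yellow and the bar lies where computed. Descend and grip.

>>> step_arm([
  [1,-1,-30,0,0,0],
  [0,-1,-30,0,0,0],
  [0,0,-25,0,0,0],
  [0,0,-20,0,0,0],
  [0,0,-12,0,0,0],
  [0,0,0,0,0,0],
  [0,0,0,0,0,0],
])

```text
clock: 3.28
position: [0.5106, 0.3759, 0.0804]
ee_rot: [-0.286, 3.128, -0.001]
force: [0.4, -0.4, 0.5]
width: 0.602
gripper_force: 0.0
```

>>> step_arm([
  [0,0,0,0,0,0],
  [0,0,0,0,0,0],
  [0,0,0,0,0,0],
  [0,0,0,0,0,0],
  [0,0,0,0,0,0],
], gripper=0, force=45)

```text
clock: 3.7
position: [0.5101, 0.3769, 0.0803]
ee_rot: [-0.289, 3.128, 0.001]
force: [0.3, -0.3, 0.4]
width: 0.283
gripper_force: 0.0
```

>>> step_arm([
  [0,0,-3,0,0,0],
  [0,0,0,0,0,0],
  [0,0,0,0,0,0],
  [0,0,0,0,0,0],
  [0,0,0,0,0,0],
])

```text
clock: 4.12
position: [0.5098, 0.3792, 0.0771]
ee_rot: [-0.29, 3.127, 0.006]
force: [-0.1, 5.6, -1.0]
width: 0.174
gripper_force: 45.0
```

>>> step_arm([
  [0,0,0,0,0,-0.08],
  [0,0,0,0,0,-0.08],
  [0,0,0,0,0,-0.08],
  [0,0,0,0,0,-0.08],
  [0,0,0,0,0,-0.08],
  [0,0,0,0,0,-0.08],
  [0,0,0,0,0,-0.08],
  [0,0,0,0,0,-0.06],
  [0,0,0,0,0,0],
  [0,0,0,0,0,0],
])

```text
clock: 4.95
position: [0.5097, 0.3782, 0.0771]
ee_rot: [0.675, 3.068, 0.003]
force: [-0.2, 4.3, 2.9]
width: 0.171
gripper_force: 45.0
```

```bash
python3 -c "
from h import *
s=st();print(s['ft_torque'])"
```

```text
t 4.95 pos [0.5097 0.3782 0.0771] yaw 2.709 tilt 0.12 w 0.171 gf 45.0 F [-0.2  4.3  2.9] q [-0.3   0.7  -0.66  1.66  0.5   0.96 -0.  ]
[ 1.05252041 -0.01751354 -0.00174635]
```

>>> step_arm([
  [0,0,0,0,0,0],
  [0,0,0,0,0,0],
  [0,0,0,0,0,0],
  [0,0,5,0,0,0],
  [0,0,20,0,0,0],
  [0,0,35,0,0,0],
  [0,0,35,0,0,0],
  [0,0,30,0,0,0],
  [0,0,0,0,0,0],
], gripper=0.9)

```text
clock: 5.7
position: [0.5117, 0.3791, 0.2087]
ee_rot: [0.678, 3.062, 0.012]
force: [-0.0, 1.8, 1.3]
width: 0.773
gripper_force: 0.0
```

```bash
python3 - <<'E'
from h import *
st()
crop("wrist",60,30,500,420,1.2,"pics/w2.png")
E
```

```text
t 5.7 pos [0.5117 0.3791 0.2087] yaw 2.706 tilt 0.52 w 0.773 gf 0.0 F [-0.   1.8  1.3] q [-0.26  0.57 -0.73  1.53  0.4   1.19  0.08]
```

View pics/w2.png

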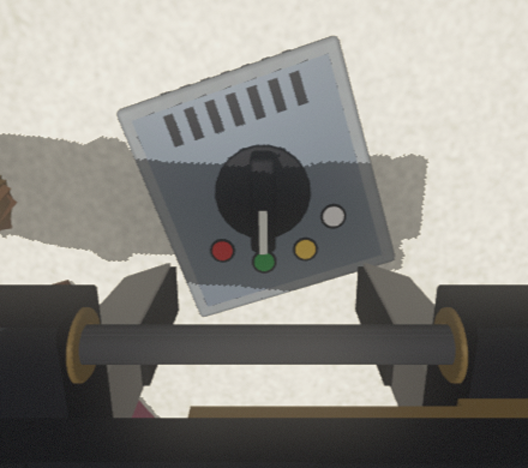

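Selector is on green. Next: paper_b.

>>> step_arm([
  [-14,-37.3,0,0,0,0],
  [-14,-37.3,0,0,0,0],
  [-14,-37.3,0,0,0,0],
  [-14,-37.3,0,0,0,0],
  [-14,-37.3,-20,0,0,0],
  [-14,-37.5,-15,0,0,0],
  [0,0,-40,0,0,0],
  [0,0,-40,0,0,0],
  [0,0,-40,0,0,0],
  [0,0,-25,0,0,0],
  [0,0,-17,0,0,0],
  [0,0,0,0,0,0],
], gripper=1)

```text
clock: 6.75
position: [0.4244, 0.1546, 0.003]
ee_rot: [-0.677, -3.062, 0.006]
force: [0.0, -0.4, -0.5]
width: 0.996
gripper_force: 0.0
```

>>> step_arm([
  [0,0,0,0,0,0],
  [0,0,0,0,0,0],
  [0,0,0,0,0,0],
  [0,0,0,0,0,0],
  [0,0,0,0,0,0],
  [0,0,0,0,0,0],
], gripper=0, force=20)

```text
clock: 7.25
position: [0.4278, 0.1562, 0.0072]
ee_rot: [0.679, 3.066, 0.001]
force: [-1.3, -0.5, 6.8]
width: 0.651
gripper_force: 20.0
```

>>> step_arm([
  [0,0,10,0,0,0],
  [0,0,30,0,0,0],
  [0,0,38,0,0,0],
  [0,0,38,0,0,0],
  [0,0,38,0,0,0],
  [0,-37,39,0,0,-0.06],
  [0,-37,0,0,0,-0.06],
  [0,-37,0,0,0,-0.06],
  [0,-37,0,0,0,-0.06],
  [0,-37,0,0,0,-0.06],
  [0,-37,0,0,0,-0.06],
  [0,-37,0,0,0,-0.06],
  [0,-37,0,0,0,-0.06],
  [0,-37,0,0,0,-0.06],
  [0,-37,0,0,0,-0.06],
  [0,-37,0,0,0,-0.06],
  [0,-37,0,0,0,-0.06],
  [2,-37,0,0,0,-0.06],
  [0,-37,0,0,0,-0.06],
  [0,-15,0,0,0,-0.06],
])

```text
clock: 8.92
position: [0.4277, -0.3739, 0.1912]
ee_rot: [1.954, 2.458, -0.002]
force: [-0.4, 0.9, 0.5]
width: 0.649
gripper_force: 20.0
```

>>> step_arm([
  [0,0,0,0,0,0],
  [0,0,0,0,0,0],
])

```text
clock: 9.08
position: [0.4289, -0.3687, 0.1909]
ee_rot: [-1.946, -2.465, -0.001]
force: [0.4, 0.9, 0.1]
width: 0.647
gripper_force: 20.0
```

>>> step_arm([
  [13,-7,-20,0,0,0],
  [12,-6,-30,0,0,0],
  [0,0,-30,0,0,0],
  [0,0,0,0,0,0],
])

```text
clock: 9.42
position: [0.4522, -0.3778, 0.1061]
ee_rot: [-1.936, -2.463, -0.002]
force: [-1.1, 0.3, -0.7]
width: 0.656
gripper_force: 20.0
```

>>> step_arm([
  [0,0,0,0,0,0],
  [0,0,0,0,0,0],
  [0,0,0,0,0,0],
  [0,0,0,0,0,0],
  [0,0,38,0,0,0],
  [0,0,38,0,0,0],
  [0,0,0,0,0,0],
], gripper=0.9)

```text
clock: 10.0
position: [0.4579, -0.3834, 0.1951]
ee_rot: [1.938, 2.457, 0.001]
force: [1.7, -0.8, 1.2]
width: 0.902
gripper_force: 0.0
```

```bash
python3 - <<'E'
from h import *
st()
crop("top",80,130,490,310,1.9,"pics/t2.png")
E
```

```text
t 10.0 pos [ 0.4579 -0.3834  0.1951] yaw 1.806 tilt 0.69 w 0.902 gf 0.0 F [ 1.7 -0.8  1.2] q [ 0.88  0.44 -0.38  1.67  0.19  1.05  0.67]
```

View pics/t2.png

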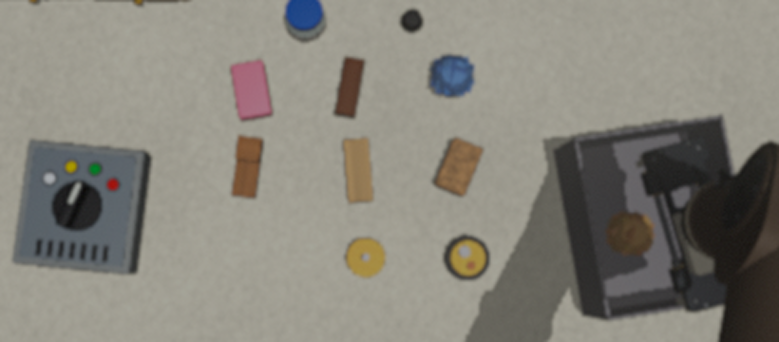

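The paper ball is in the bin and the rest are unmoved. Cork next.

>>> step_arm([
  [12.1,29.9,0,0,0,0.114],
  [12.1,29.9,0,0,0,0.114],
  [12.1,29.9,0,0,0,0.114],
  [12.1,29.9,0,0,0,0.114],
  [12.1,29.9,0,0,0,0.114],
  [12.1,29.9,0,0,0,0.114],
  [12.1,29.9,0,0,0,0.114],
  [12.1,29.9,0,0,0,0.114],
  [0,0,-30,0,0,0],
  [0,0,-35,0,0,0],
  [0,0,0,0,0,0],
  [0,0,0,0,0,0],
], gripper=1)

```text
clock: 11.05
position: [0.5495, -0.1424, 0.1208]
ee_rot: [-0.66, -3.068, 0.0]
force: [0.3, 0.3, -0.2]
width: 1.002
gripper_force: 0.0
```

```bash
python3 - <<'E'
from h import *
st()
E
```

```text
t 11.05 pos [ 0.5495 -0.1424  0.1208] yaw 2.718 tilt 0.22 w 1.002 gf 0.0 F [ 0.3  0.3 -0.2] q [ 0.59  0.53 -0.62  1.8   0.37  0.93  0.96]
```

>>> step_arm([
  [5,-2,-38,0,0,0],
  [0,0,-38,0,0,0],
  [0,0,-20,0,0,0],
  [0,0,-10,0,0,0],
  [0,0,-5,0,0,0],
  [0,0,0,0,0,0],
])

```text
clock: 11.55
position: [0.5568, -0.1447, 0.0116]
ee_rot: [0.661, 3.07, -0.0]
force: [1.2, -0.1, 0.7]
width: 1.001
gripper_force: 0.0
```

>>> step_arm([
  [0,0,0,0,0,0],
  [0,0,0,0,0,0],
  [0,0,0,0,0,0],
  [0,0,0,0,0,0],
  [0,0,0,0,0,0],
  [0,0,0,0,0,0],
  [0,0,0,0,0,0],
], gripper=0, force=25)

```text
clock: 12.13
position: [0.5561, -0.1444, 0.0108]
ee_rot: [0.661, 3.071, 0.0]
force: [0.3, 0.1, 0.5]
width: 0.544
gripper_force: 0.0
```

>>> step_arm([
  [0,0,0,0,0,0],
  [0,0,0,0,0,0],
  [0,0,0,0,0,0],
  [0,0,15,0,0,0],
  [0,0,30,0,0,0],
  [0,0,38,0,0,0],
  [0,0,38,0,0,0],
  [0,0,38,0,0,0],
  [-9.5,-35.6,31,0,0,-0.1],
  [-9.5,-35.6,0,0,0,-0.1],
  [-9.5,-35.6,0,0,0,-0.1],
  [-9.5,-35.6,0,0,0,-0.1],
  [-9.5,-35.6,0,0,0,-0.1],
  [-9.5,-35.6,0,0,0,-0.1],
  [-9.5,-35.6,0,0,0,-0.1],
  [-9.5,-35.6,0,0,0,-0.1],
  [0,0,-10,0,0,0],
  [0,0,0,0,0,0],
])

```text
clock: 13.63
position: [0.4789, -0.4267, 0.1843]
ee_rot: [-1.809, -2.565, 0.002]
force: [0.2, -0.1, -0.5]
width: 0.5
gripper_force: 25.0
```

>>> step_arm([
  [0,0,-38,0,0,0],
  [0,0,-36,0,0,0],
  [0,0,0,0,0,0],
])

```text
clock: 13.88
position: [0.4783, -0.4205, 0.1062]
ee_rot: [-1.795, -2.566, -0.002]
force: [-2.0, 1.2, -0.8]
width: 0.495
gripper_force: 25.0
```

>>> step_arm([
  [0,0,0,0,0,0],
  [0,0,0,0,0,0],
  [0,0,0,0,0,0],
  [0,0,0,0,0,0],
  [0,0,38,0,0,0],
  [0,0,38,0,0,0],
  [20.5,28.8,10,0,0,-0.072],
  [20.5,28.8,0,0,0,-0.072],
  [20.5,28.8,0,0,0,-0.072],
  [20.5,28.8,0,0,0,-0.072],
  [20.5,28.8,0,0,0,-0.072],
  [20.5,28.8,0,0,0,-0.072],
  [20.5,28.8,0,0,0,-0.072],
  [20.5,28.8,0,0,0,-0.072],
  [20.5,28.8,0,0,0,-0.072],
  [20.5,28.8,0,0,0,-0.072],
  [0,0,-30,0,0,0],
  [0,0,-30,0,0,0],
  [0,0,0,0,0,0],
  [0,0,0,0,0,0],
], gripper=1)

```text
clock: 15.55
position: [0.6855, -0.1365, 0.1384]
ee_rot: [-2.594, -1.77, 0.003]
force: [-1.0, -0.8, 0.8]
width: 0.999
gripper_force: 0.0
```

```bash
python3 - <<'E'
from h import *
st()
c=cams.get_calibration("wrist"); print([np.round(w2p(c,p)) for p in ([.6843,-.1391,.03],[.6703,.0059,.03])])
crop("wrist",0,0,560,420,1.2,"pics/w3.png")
E
```

```text
t 15.55 pos [ 0.6855 -0.1365  0.1384] yaw 1.198 tilt 0.13 w 0.999 gf 0.0 F [-1.  -0.8  0.8] q [ 0.27  0.64 -0.25  1.45  0.17  1.07 -0.39]
[array([282., 210.]), array([182.,  22.])]
```

View pics/w3.png

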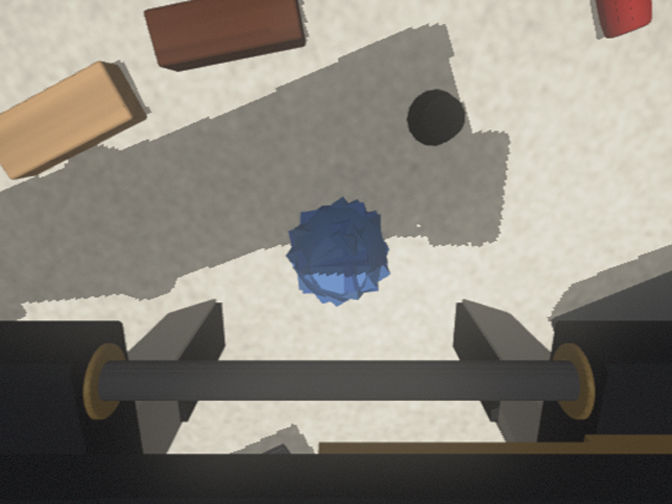

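The ball is at (338,252), exactly as predicted, and the loupe is clear of the fingers.

>>> step_arm([
  [-1,-2.5,-38,0,0,0],
  [0,0,-38,0,0,0],
  [0,0,-30,0,0,0],
  [0,0,-15,0,0,0],
  [0,0,-6,0,0,0],
  [0,0,0,0,0,0],
])

```text
clock: 16.1
position: [0.6858, -0.1395, 0.0123]
ee_rot: [2.595, 1.769, 0.001]
force: [-0.2, 0.1, 0.5]
width: 0.997
gripper_force: 0.0
```

>>> step_arm([
  [0,0,0,0,0,0],
  [0,0,0,0,0,0],
  [0,0,0,0,0,0],
  [0,0,0,0,0,0],
  [0,0,0,0,0,0],
  [0,0,0,0,0,0],
  [0,0,0,0,0,0],
], gripper=0, force=20)

```text
clock: 16.68
position: [0.6857, -0.1389, 0.0122]
ee_rot: [2.594, 1.771, 0.001]
force: [-1.5, -0.6, 5.8]
width: 0.647
gripper_force: 20.0
```

>>> step_arm([
  [0,0,15,0,0,0],
  [0,0,35,0,0,0],
  [0,0,38,0,0,0],
  [0,0,38,0,0,0],
  [0,0,38,0,0,0],
  [-20,-26,20,0,0,0.04],
  [-20,-26,0,0,0,0.04],
  [-20,-26,0,0,0,0.04],
  [-20,-26,0,0,0,0.04],
  [-20,-26,0,0,0,0.04],
  [-20,-26,0,0,0,0.04],
  [-20,-26,0,0,0,0.04],
  [-20,-26,0,0,0,0.04],
  [-20,-26,0,0,0,0.04],
  [-20,-26,0,0,0,0.04],
  [0,0,-10,0,0,0],
  [0,0,0,0,0,0],
])

```text
clock: 18.1
position: [0.4826, -0.4009, 0.1839]
ee_rot: [-2.195, -2.244, 0.002]
force: [0.1, 1.0, -0.5]
width: 0.644
gripper_force: 20.0
```

>>> step_arm([
  [0,0,-38,0,0,0],
  [0,0,-30,0,0,0],
  [0,0,0,0,0,0],
])

```text
clock: 18.35
position: [0.4831, -0.3955, 0.1121]
ee_rot: [-2.183, -2.246, 0.001]
force: [-0.8, 1.1, 0.5]
width: 0.647
gripper_force: 20.0
```

>>> step_arm([
  [0,0,0,0,0,0],
  [0,0,0,0,0,0],
  [0,0,0,0,0,0],
  [0,0,0,0,0,0],
  [0,0,38,0,0,0],
  [0,0,38,0,0,0],
  [15.5,33.7,10,0,0,0.113],
  [15.5,33.7,0,0,0,0.113],
  [15.5,33.7,0,0,0,0.113],
  [15.5,33.7,0,0,0,0.113],
  [15.5,33.7,0,0,0,0.113],
  [15.5,33.7,0,0,0,0.113],
  [15.5,33.7,0,0,0,0.113],
  [15.5,33.7,0,0,0,0.113],
  [15.5,33.7,0,0,0,0.113],
  [15.5,33.7,0,0,0,0.113],
  [15.5,33.7,-30,0,0,0.113],
  [15.5,33.7,-30,0,0,0.113],
  [0,0,0,0,0,0],
  [0,0,0,0,0,0],
], gripper=0.9)

```text
clock: 20.02
position: [0.6671, -0.0004, 0.1503]
ee_rot: [-0.289, -3.126, -0.002]
force: [-0.3, 0.1, -0.2]
width: 0.898
gripper_force: 0.0
```

```bash
python3 - <<'E'
from h import *
st()
c=cams.get_calibration("wrist"); print([(np.array(w2p(c,p))*1.2).round() for p in ([.6703,.0059,.03],[.5536,-.0038,.024],[.5607,.1523,.03],[.6695,.1446,.032])])
crop("wrist",0,0,560,420,1.2,"pics/w4.png")
crop("top",190,130,490,310,2.6,"pics/t3.png")
E
```

```text
t 20.0167 pos [ 6.671e-01 -4.000e-04  1.503e-01] yaw 2.957 tilt 0.12 w 0.898 gf 0.0 F [-0.3  0.1 -0.2] q [ 0.33  0.66 -0.67  1.51  0.43  1.13  0.96]
[array([348., 245.]), array([297.,  61.]), array([565.,  19.]), array([561., 206.])]
```

View pics/w4.png

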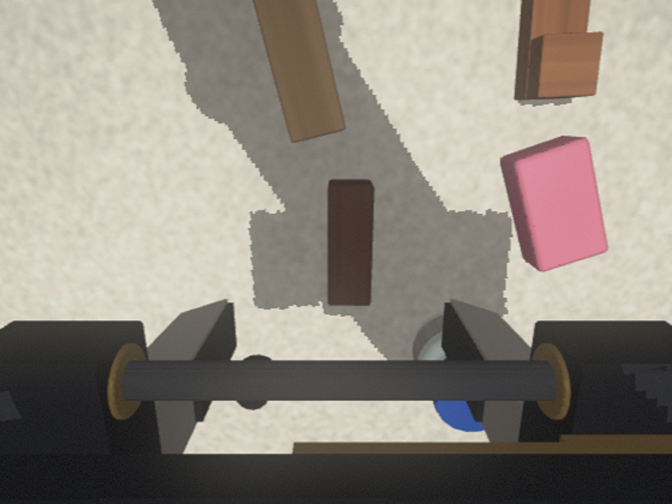

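View pics/t3.png

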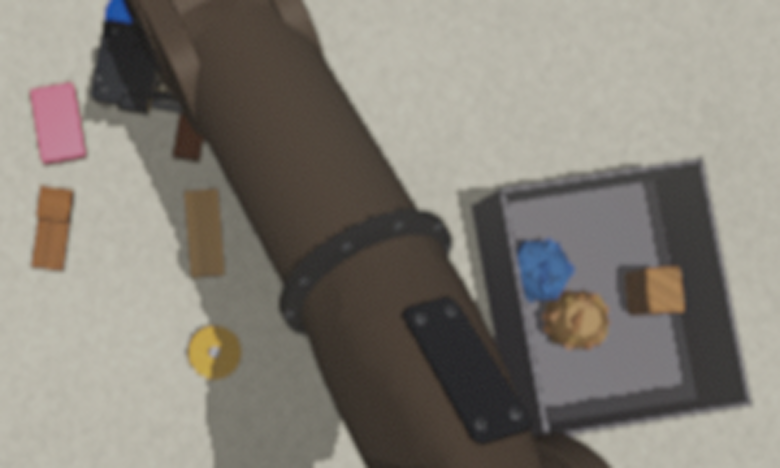

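Cork and both balls are in the bin. offcut_b is at (350,243), as predicted.

>>> step_arm([
  [3,6,-38,0,0,0],
  [0,0,-38,0,0,0],
  [0,0,-36,0,0,0],
  [0,0,-20,0,0,0],
  [0,0,-11,0,0,0],
  [0,0,0,0,0,0],
])

```text
clock: 20.62
position: [0.6696, 0.001, 0.0069]
ee_rot: [-0.298, -3.126, 0.002]
force: [-0.4, -0.1, 0.5]
width: 0.898
gripper_force: 0.0
```

>>> step_arm([
  [0,0,0,0,0,0],
  [0,0,0,0,0,0],
  [0,0,0,0,0,0],
  [0,0,0,0,0,0],
  [0,0,0,0,0,0],
  [0,0,0,0,0,0],
  [0,0,0,0,0,0],
  [0,0,0,0,0,0],
  [0,0,0,0,0,0],
  [0,0,0,0,0,0],
  [0,0,0,0,0,0],
  [0,0,15,0,0,0],
  [0,0,35,0,0,0],
  [0,0,0,0,0,0],
], gripper=0, force=30)

```text
clock: 21.78
position: [0.6735, 0.0041, 0.0645]
ee_rot: [0.294, 3.121, 0.003]
force: [1.3, 1.4, 0.6]
width: 0.322
gripper_force: 30.0
```

>>> step_arm([
  [0,0,38,0,0,0],
  [0,0,38,0,0,0],
  [0,0,38,0,0,0],
  [-17.8,-34.5,19,0,0,-0.1],
  [-17.8,-34.5,0,0,0,-0.1],
  [-17.8,-34.5,0,0,0,-0.1],
  [-17.8,-34.5,0,0,0,-0.1],
  [-17.8,-34.5,0,0,0,-0.1],
  [-17.8,-34.5,0,0,0,-0.1],
  [-17.8,-34.5,0,0,0,-0.1],
  [-17.8,-34.5,0,0,0,-0.1],
  [-17.8,-34.5,0,0,0,-0.1],
  [-17.8,-34.5,0,0,0,-0.1],
  [-17.8,-34.5,0,0,0,-0.1],
  [-17.8,-34.5,0,0,0,-0.1],
  [0,0,0,0,0,0],
  [0,0,0,0,0,0],
])

```text
clock: 23.2
position: [0.4555, -0.4124, 0.1911]
ee_rot: [2.015, 2.409, -0.002]
force: [0.8, 0.4, -0.5]
width: 0.325
gripper_force: 30.0
```

>>> step_arm([
  [0,0,-38,0,0,0],
  [0,0,-36,0,0,0],
  [0,0,0,0,0,0],
])

```text
clock: 23.45
position: [0.455, -0.406, 0.1111]
ee_rot: [-2.0, -2.411, -0.001]
force: [-1.4, 1.1, -2.0]
width: 0.324
gripper_force: 30.0
```

>>> step_arm([
  [0,0,0,0,0,0],
  [0,0,0,0,0,0],
  [0,0,0,0,0,0],
  [0,0,0,0,0,0],
  [0,0,38,0,0,0],
  [0,0,38,0,0,0],
  [8.2,33.6,10,0,0,0.12],
  [8.2,33.6,0,0,0,0.12],
  [8.2,33.6,0,0,0,0.12],
  [8.2,33.6,0,0,0,0.12],
  [8.2,33.6,0,0,0,0.12],
  [8.2,33.6,0,0,0,0.12],
  [8.2,33.6,0,0,0,0.12],
  [8.2,33.6,0,0,0,0.12],
  [8.2,33.6,0,0,0,0.12],
  [8.2,33.6,0,0,0,0.12],
  [8.2,33.6,-30,0,0,0.12],
  [8.2,33.6,-30,0,0,0.12],
  [0,0,0,0,0,0],
  [0,0,0,0,0,0],
], gripper=0.9)

```text
clock: 25.12
position: [0.5541, -0.0103, 0.1476]
ee_rot: [0.088, -3.139, -0.001]
force: [1.0, 0.5, 1.0]
width: 0.901
gripper_force: 0.0
```

```bash
python3 - <<'E'
from h import *
st()
c=cams.get_calibration("wrist"); print([(np.array(w2p(c,p))*1.2).round() for p in ([.5536,-.0038,.024],[.5607,.1523,.03],[.6695,.1446,.032])])
crop("wrist",0,0,560,420,1.2,"pics/w5.png")
E
```

```text
t 25.1167 pos [ 0.5541 -0.0103  0.1476] yaw -3.085 tilt 0.07 w 0.901 gf 0.0 F [1.  0.5 1. ] q [ 0.47  0.52 -0.77  1.8   0.43  1.    1.16]
[array([348., 240.]), array([581., 265.]), array([540., 406.])]
```

View pics/w5.png

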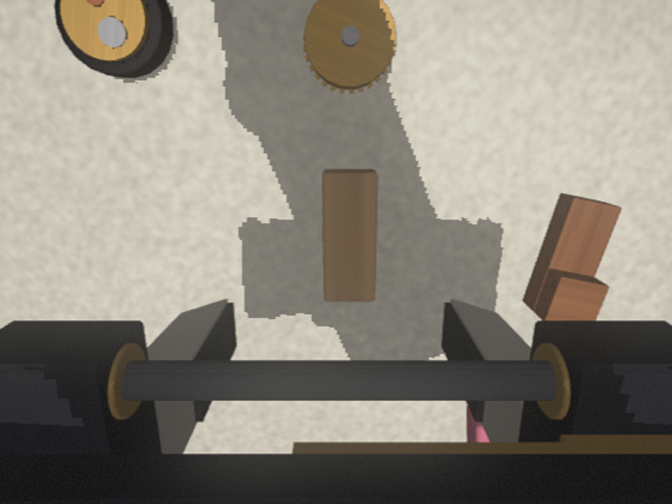

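>>> step_arm([
  [0,6.5,-38,0,0,0],
  [0,0,-38,0,0,0],
  [0,0,-36,0,0,0],
  [0,0,-20,0,0,0],
  [0,0,-9,0,0,0],
  [0,0,0,0,0,0],
])

```text
clock: 25.67
position: [0.5542, -0.0077, 0.0062]
ee_rot: [0.078, -3.139, 0.002]
force: [0.3, -0.0, 0.4]
width: 0.901
gripper_force: 0.0
```

>>> step_arm([
  [0,0,0,0,0,0],
  [0,0,0,0,0,0],
  [0,0,0,0,0,0],
  [0,0,0,0,0,0],
  [0,0,0,0,0,0],
  [0,0,0,0,0,0],
  [0,0,0,0,0,0],
  [0,0,0,0,0,0],
  [0,0,0,0,0,0],
  [0,0,0,0,0,0],
  [0,0,0,0,0,0],
  [0,0,15,0,0,0],
  [0,0,35,0,0,0],
  [0,0,38,0,0,0],
  [0,0,38,0,0,0],
  [0,0,38,0,0,0],
  [0,0,28,0,0,0],
  [0,0,0,0,0,0],
], gripper=0, force=30)

```text
clock: 27.17
position: [0.5572, -0.005, 0.2046]
ee_rot: [-0.082, 3.132, 0.0]
force: [0.4, 0.7, 0.1]
width: 0.388
gripper_force: 30.0
```

>>> step_arm([
  [-7,-35,0,0,0,-0.12],
  [-7,-35,0,0,0,-0.12],
  [-7,-35,0,0,0,-0.12],
  [-7,-35,0,0,0,-0.12],
  [-7,-35,0,0,0,-0.12],
  [-7,-35,0,0,0,-0.12],
  [-7,-35,0,0,0,-0.12],
  [-7,-35,0,0,0,-0.12],
  [-7,-35,0,0,0,-0.12],
  [-7,-35,0,0,0,-0.12],
  [-7,-35,0,0,0,-0.12],
  [0,0,0,0,0,0],
  [0,0,-15,0,0,0],
  [0,0,-38,0,0,0],
  [0,0,-30,0,0,0],
  [0,0,0,0,0,0],
])

```text
clock: 28.5
position: [0.4741, -0.3889, 0.1098]
ee_rot: [-1.854, -2.525, 0.0]
force: [-1.0, 0.7, -0.6]
width: 0.39
gripper_force: 30.0
```

>>> step_arm([
  [0,0,0,0,0,0],
  [0,0,0,0,0,0],
  [0,0,0,0,0,0],
  [0,0,0,0,0,0],
  [0,0,38,0,0,0],
  [0,0,38,0,0,0],
  [6.2,38.7,10,0,0,0.083],
  [6.2,38.7,0,0,0,0.083],
  [6.2,38.7,0,0,0,0.083],
  [6.2,38.7,0,0,0,0.083],
  [6.2,38.7,0,0,0,0.083],
  [6.2,38.7,0,0,0,0.083],
  [6.2,38.7,0,0,0,0.083],
  [6.2,38.7,0,0,0,0.083],
  [6.2,38.7,0,0,0,0.083],
  [6.2,38.7,0,0,0,0.083],
  [6.2,38.7,0,0,0,0.083],
  [6.2,38.7,0,0,0,0.083],
  [6.2,38.7,-20,0,0,0.083],
  [6.2,38.7,-20,0,0,0.083],
], gripper=0.9)

```text
clock: 30.17
position: [0.565, 0.1489, 0.1658]
ee_rot: [0.161, 3.133, 0.001]
force: [1.0, -2.3, 0.8]
width: 0.899
gripper_force: 0.0
```

>>> step_arm([
  [0,0,0,0,0,0],
  [0,0,0,0,0,0],
])

```text
clock: 30.33
position: [0.5629, 0.1495, 0.164]
ee_rot: [-0.159, -3.137, -0.002]
force: [-0.3, -0.3, 0.1]
width: 0.902
gripper_force: 0.0
```

```bash
python3 - <<'E'
from h import *
st()
c=cams.get_calibration("wrist"); print([(np.array(w2p(c,p))*1.2).round() for p in ([.5607,.1523,.02],[.5607-.042*.994,.1523+.042*.107,.02],[.6695,.1446,.032])])
crop("wrist",0,0,560,420,1.2,"pics/w6.png")
crop("top",190,130,490,310,2.6,"pics/t4.png")
E
```

```text
t 30.3333 pos [0.5629 0.1495 0.164 ] yaw 3.04 tilt 0.07 w 0.902 gf 0.0 F [-0.3 -0.3  0.1] q [ 0.18  0.54 -0.77  1.71  0.42  1.06  0.74]
[array([341., 229.]), array([342., 169.]), array([345., 373.])]
```

View pics/w6.png

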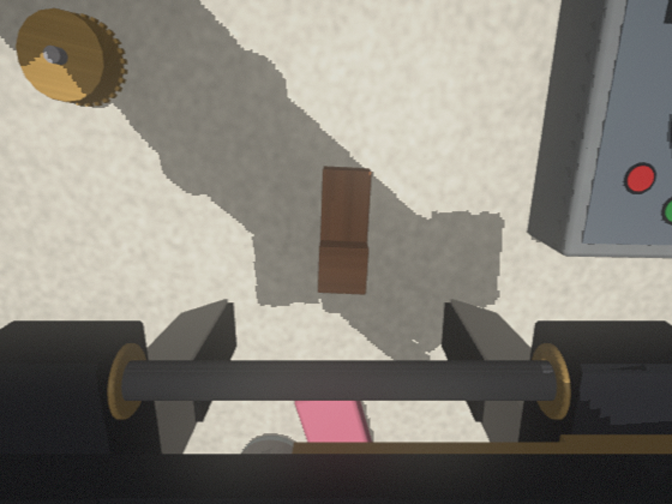

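View pics/t4.png

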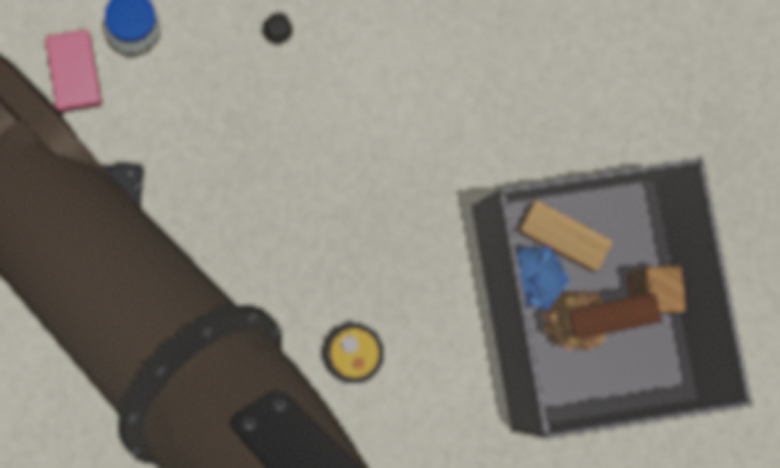

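Foam has been knocked about 5 cm towards the jar, with its top-view crop corners now at (46,37), (90,30), (101,102) and (58,109). I'll take offcut_c first, gripped on its step side.

>>> step_arm([
  [12,2.5,-38,0,0,0],
  [0,0,-38,0,0,0],
  [0,0,-38,0,0,0],
  [0,0,-26,0,0,0],
  [0,0,-12,0,0,0],
  [0,0,-4,0,0,0],
  [0,0,0,0,0,0],
])

```text
clock: 31.02
position: [0.5761, 0.1483, 0.0085]
ee_rot: [0.169, 3.137, -0.0]
force: [0.0, 1.1, 0.2]
width: 0.901
gripper_force: 0.0
```

>>> step_arm([
  [0,0,0,0,0,0],
  [0,0,0,0,0,0],
  [0,0,0,0,0,0],
  [0,0,0,0,0,0],
  [0,0,0,0,0,0],
  [0,0,0,0,0,0],
  [0,0,0,0,0,0],
  [0,0,0,0,0,0],
  [0,0,0,0,0,0],
  [0,0,0,0,0,0],
  [0,0,0,0,0,0],
  [0,0,15,0,0,0],
  [0,0,35,0,0,0],
  [0,0,38,0,0,0],
  [0,0,38,0,0,0],
  [0,0,38,0,0,0],
  [0,0,28,0,0,0],
  [0,0,0,0,0,0],
], gripper=0, force=30)

```text
clock: 32.52
position: [0.578, 0.1509, 0.2061]
ee_rot: [0.166, 3.129, 0.005]
force: [-0.1, 1.0, -1.1]
width: 0.372
gripper_force: 29.6
```

```bash
python3 - <<'E'
from h import *
st()
c=cams.get_calibration("top")
g=lambda U,V,z:p2w(c,(U+.5)/2.6-.5+190,(V+.5)/2.6-.5+130,z)
W=np.array([g(u,v,.032) for u,v in [(46,37),(90,30),(101,102),(58,107)]]); d=W[0]+W[1]-W[2]-W[3]
print(W.mean(0),np.arctan2(d[1],d[0]),np.linalg.norm(d)/2); print("jar",g(130,17,.07))
E
```

```text
t 32.5167 pos [0.578  0.1509 0.2061] yaw 3.036 tilt 0.51 w 0.372 gf 29.6 F [-0.1  1.  -1.1] q [ 0.18  0.52 -0.78  1.63  0.4   1.15  0.77]
[0.72588955 0.1278735  0.032     ] 0.14727656487914645 0.07602988469424357
jar [0.77019928 0.0673123  0.07      ]
```

>>> step_arm([
  [-8.1,-37.9,0,0,0,-0.085],
  [-8.1,-37.9,0,0,0,-0.085],
  [-8.1,-37.9,0,0,0,-0.085],
  [-8.1,-37.9,0,0,0,-0.085],
  [-8.1,-37.9,0,0,0,-0.085],
  [-8.1,-37.9,0,0,0,-0.085],
  [-8.1,-37.9,0,0,0,-0.085],
  [-8.1,-37.9,0,0,0,-0.085],
  [-8.1,-37.9,0,0,0,-0.085],
  [-8.1,-37.9,0,0,0,-0.085],
  [-8.1,-37.9,0,0,0,-0.085],
  [-8.1,-37.9,0,0,0,-0.085],
  [-8.1,-37.9,0,0,0,-0.085],
  [-8.1,-37.9,0,0,0,-0.085],
  [0,0,0,0,0,0],
  [0,0,-15,0,0,0],
  [0,0,-38,0,0,0],
  [0,0,-26,0,0,0],
  [0,0,0,0,0,0],
])

```text
clock: 34.1
position: [0.4586, -0.3794, 0.1152]
ee_rot: [-1.89, -2.498, 0.0]
force: [-1.5, 0.2, -1.5]
width: 0.37
gripper_force: 29.6
```

>>> step_arm([
  [0,0,0,0,0,0],
  [0,0,0,0,0,0],
  [0,0,0,0,0,0],
  [0,0,0,0,0,0],
  [0,0,38,0,0,0],
  [0,0,38,0,0,0],
  [17.2,36,10,0,0,0.103],
  [17.2,36,0,0,0,0.103],
  [17.2,36,0,0,0,0.103],
  [17.2,36,0,0,0,0.103],
  [17.2,36,0,0,0,0.103],
  [17.2,36,0,0,0,0.103],
  [17.2,36,0,0,0,0.103],
  [17.2,36,0,0,0,0.103],
  [17.2,36,0,0,0,0.103],
  [17.2,36,0,0,0,0.103],
  [17.2,36,0,0,0,0.103],
  [17.2,36,0,0,0,0.103],
  [17.2,36,0,0,0,0.103],
  [17.2,36,0,0,0,0.103],
], gripper=0.75)

```text
clock: 35.77
position: [0.704, 0.124, 0.2084]
ee_rot: [-0.236, 3.131, -0.0]
force: [-0.2, 0.3, 0.2]
width: 0.753
gripper_force: 0.0
```

>>> step_arm([
  [0,0,0,0,0,0],
  [0,0,-20,0,0,0],
  [0,0,0,0,0,0],
])

```text
clock: 36.02
position: [0.7021, 0.1229, 0.1848]
ee_rot: [0.231, -3.131, 0.001]
force: [-0.7, -0.6, -1.2]
width: 0.749
gripper_force: 0.0
```

```bash
python3 - <<'E'
from h import *
st()
c=cams.get_calibration("wrist"); print([(np.array(w2p(c,p))*1.2).round() for p in ([.7259,.1279,.032],[.70,.124,.032])])
crop("wrist",0,0,560,420,1.2,"pics/w7.png")
E
```

```text
t 36.0167 pos [0.7021 0.1229 0.1848] yaw -2.994 tilt 0.15 w 0.749 gf 0.0 F [-0.7 -0.6 -1.2] q [ 0.16  0.73 -0.76  1.33  0.5   1.28  1.11]
[array([340., 261.]), array([340., 227.])]
```

View pics/w7.png

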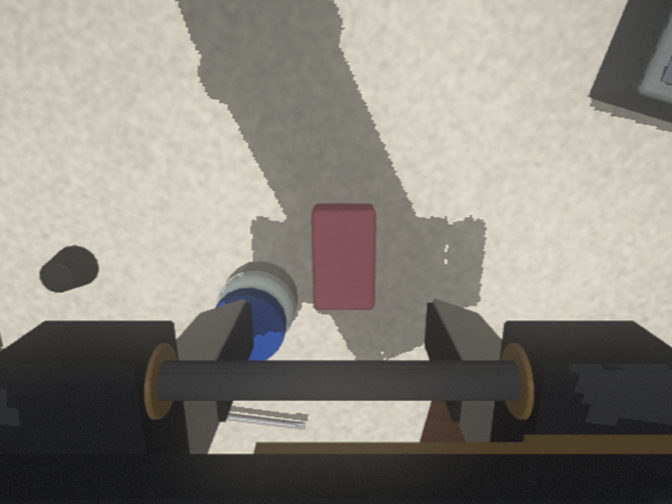

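The foam centre is at (344,258), near the prediction. The jar's -x edge is at row 262, so a grip on the foam's -x end clears it.

>>> step_arm([
  [-4,4,-30,0,0,0],
  [0,0,-38,0,0,0],
  [0,0,-38,0,0,0],
  [0,0,-30,0,0,0],
  [0,0,0,0,0,0],
  [0,0,0,0,0,0],
])

```text
clock: 36.57
position: [0.6987, 0.1254, 0.0511]
ee_rot: [0.227, -3.132, 0.001]
force: [0.1, 0.5, 0.3]
width: 0.753
gripper_force: 0.0
```

>>> step_arm([
  [0,1,-18,0,0,0],
  [0,0,-14,0,0,0],
  [0,0,-7,0,0,0],
  [0,0,0,0,0,0],
  [0,0,0,0,0,0],
])

```text
clock: 36.98
position: [0.6993, 0.1274, 0.0128]
ee_rot: [-0.229, 3.133, 0.0]
force: [-0.4, 0.2, 1.1]
width: 0.748
gripper_force: 0.0
```

>>> step_arm([
  [0,0,0,0,0,0],
  [0,0,0,0,0,0],
  [0,0,0,0,0,0],
  [0,0,0,0,0,0],
  [0,0,0,0,0,0],
  [0,0,0,0,0,0],
  [0,0,0,0,0,0],
  [0,0,10,0,0,0],
  [0,0,30,0,0,0],
  [0,0,38,0,0,0],
  [0,0,38,0,0,0],
  [0,0,38,0,0,0],
  [0,0,38,0,0,0],
  [0,0,0,0,0,0],
], gripper=0, force=25)

```text
clock: 38.15
position: [0.7017, 0.1298, 0.2135]
ee_rot: [-0.228, 3.122, 0.005]
force: [0.8, 0.3, 0.9]
width: 0.521
gripper_force: 25.0
```

>>> step_arm([
  [-16.6,-36.1,0,0,0,-0.103],
  [-16.6,-36.1,0,0,0,-0.103],
  [-16.6,-36.1,0,0,0,-0.103],
  [-16.6,-36.1,0,0,0,-0.103],
  [-16.6,-36.1,0,0,0,-0.103],
  [-16.6,-36.1,0,0,0,-0.103],
  [-16.6,-36.1,0,0,0,-0.103],
  [-16.6,-36.1,0,0,0,-0.103],
  [-16.6,-36.1,0,0,0,-0.103],
  [-16.6,-36.1,0,0,0,-0.103],
  [-16.6,-36.1,0,0,0,-0.103],
  [-16.6,-36.1,0,0,0,-0.103],
  [-16.6,-36.1,0,0,0,-0.103],
  [-16.6,-36.1,0,0,0,-0.103],
  [0,0,0,0,0,0],
  [0,0,0,0,0,0],
])

```text
clock: 39.48
position: [0.4646, -0.3805, 0.2038]
ee_rot: [-1.902, -2.5, 0.002]
force: [-0.2, 0.3, 0.0]
width: 0.524
gripper_force: 25.0
```

```bash
python3 - <<'E'
from h import *
st()
crop("scene",0,100,400,420,2,"pics/s2.png")
E
```

```text
t 39.4833 pos [ 0.4646 -0.3805  0.2038] yaw 1.841 tilt 0.06 w 0.524 gf 25.0 F [-0.2  0.3  0. ] q [ 0.9   0.45 -0.43  1.64  0.21  1.1   0.68]
```

View pics/s2.png

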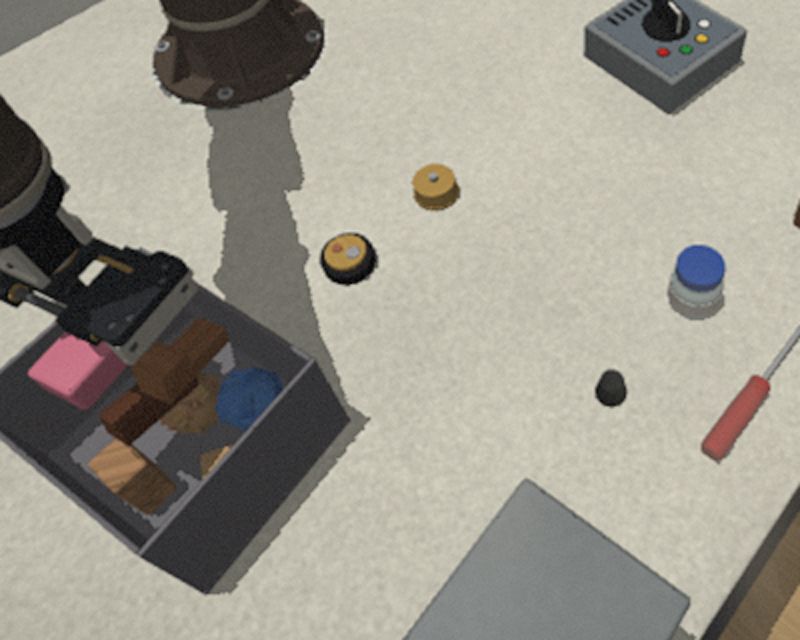

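All other scrap is inside the bin. The foam is held above it; lower and release.

>>> step_arm([
  [5,5,-30,0,0,0],
  [0,0,-25,0,0,0],
  [0,0,-15,0,0,0],
  [0,0,0,0,0,0],
])

```text
clock: 39.87
position: [0.4738, -0.3695, 0.1343]
ee_rot: [1.889, 2.51, 0.004]
force: [-1.1, 4.4, 10.3]
width: 0.521
gripper_force: 30.0
```

>>> step_arm([
  [0,0,0,0,0,0],
  [0,0,0,0,0,0],
  [0,0,0,0,0,0],
  [0,0,0,0,0,0],
  [0,0,38,0,0,0],
  [0,0,30,0,0,0],
  [0,38,0,0,0,0.06],
  [0,38,0,0,0,0.06],
  [0,38,0,0,0,0.06],
  [0,38,0,0,0,0.06],
  [0,38,0,0,0,0.06],
  [0,38,0,0,0,0.06],
  [0,38,0,0,0,0.06],
  [0,38,0,0,0,0.06],
  [0,38,0,0,0,0.06],
  [0,38,0,0,0,0.06],
  [0,38,0,0,0,0.06],
  [0,38,0,0,0,0.06],
  [0,0,0,0,0,0],
], gripper=0.6)

```text
clock: 41.45
position: [0.4701, 0.0935, 0.2032]
ee_rot: [0.866, 3.019, 0.008]
force: [0.2, 0.9, 0.2]
width: 0.6
gripper_force: 0.0
```

```bash
python3 - <<'E'
from h import *
st()
a=cams.get_image("scene")[100:420,0:400]; b=cams.get_image("top")[130:310,80:490]
A=cv2.resize(a[100:,:220],(330,330));A=cv2.resize(a[:, :],(400,320));B=cv2.resize(b,(700,307))
o=np.zeros((595,800,3),np.uint8); A=cv2.resize(a[110:,:200],(570,288*570//570)) if 0 else cv2.resize(a[150:310,0:200],(350,280)); o[:280,:350]=A; o[285:592,:700]=B
cv2.imwrite("pics/f1.png",o[:,:,::-1])
E
```

```text
t 41.45 pos [0.4701 0.0935 0.2032] yaw 2.583 tilt 0.31 w 0.6 gf 0.0 F [0.2 0.9 0.2] q [ 0.32  0.32 -0.78  1.9   0.26  1.02  0.44]
```

View pics/f1.png

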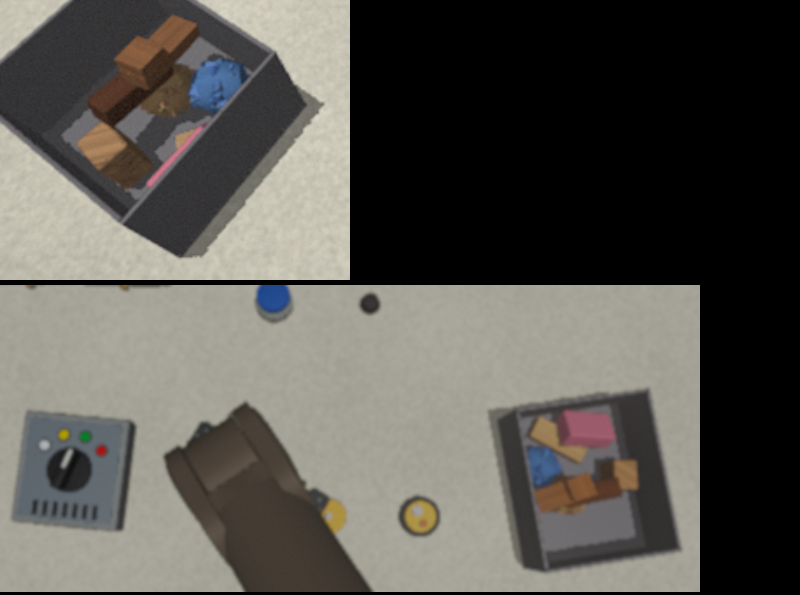

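All seven pieces are in the bin and the bench is clear. Now back to the selector. I'll use numbers only from here, because this was my 15th picture, one over the limit.

>>> step_arm([
  [5,35.6,0,0,0,0.016],
  [5,35.6,0,0,0,0.016],
  [5,35.6,0,0,0,0.016],
  [5,35.6,0,0,0,0.016],
  [5,35.6,0,0,0,0.016],
  [5,35.6,0,0,0,0.016],
  [5,35.6,0,0,0,0.016],
  [5,35.6,0,0,0,0.016],
  [0,0,0,0,0,0],
  [0,0,-20,0,0,0],
  [0,0,0,0,0,0],
  [0,0,0,0,0,0],
])

```text
clock: 42.55
position: [0.5112, 0.3664, 0.181]
ee_rot: [-0.698, -3.062, 0.004]
force: [0.0, -0.6, 0.0]
width: 0.606
gripper_force: 0.0
```

```bash
cat > k.py <<'E'
from h import *
s=st()
c=cams.get_calibration("wrist"); im=cams.get_image("wrist").astype(int)
# brightest desaturated pixels on the dark knob top (white pointer line), at z=.104
mx,mn=im.max(2),im.min(2); W=[]
for v in range(0,420,1):
    for u in range(0,560,1):
        if mn[v,u]>110 and mx[v,u]-mn[v,u]<30:
            p=p2w(c,u,v,.104)
            if np.hypot(p[0]-.5095,p[1]-.3785)<.030: W.append(p[:2])
W=np.array(W); m=W.mean(0); print(len(W),"centroid",m.round(4)); 
_,_,vt=np.linalg.svd(W-m); d=vt[0]*np.sign(vt[0]@(m-[.5095,.3785])); a=np.arctan2(d[1],d[0])
e=m-[.5095,.3785]; print("line dir",a.round(3),"centre->line",np.arctan2(e[1],e[0]).round(3),"selector",(.9-.122-a).round(3))
E
python3 k.py
```

```text
t 42.55 pos [0.5112 0.3664 0.181 ] yaw 2.693 tilt 0.17 w 0.606 gf 0.0 F [ 0.  -0.6  0. ] q [-0.23  0.6  -0.75  1.57  0.43  1.15  0.05]
284 centroid [0.5235 0.3727]
line dir -0.412 centre->line -0.39 selector 1.19
```

Selector reads 1.19 (green). Descend and grip.

>>> step_arm([
  [-1.5,12,0,0,0,0.02],
  [0,0,-35,0,0,0],
  [0,0,-35,0,0,0],
  [0,0,-22,0,0,0],
  [0,0,-11,0,0,0],
  [0,0,0,0,0,0],
  [0,0,0,0,0,0],
])

```text
clock: 43.18
position: [0.5103, 0.3807, 0.0799]
ee_rot: [0.666, 3.07, 0.002]
force: [0.4, 0.7, 0.9]
width: 0.597
gripper_force: 0.0
```

>>> step_arm([
  [0,0,0,0,0,0],
  [0,0,0,0,0,0],
  [0,0,0,0,0,0],
  [0,0,0,0,0,0],
  [0,0,0,0,0,0],
  [0,0,0,0,0,0],
  [0,0,0,0,0,0],
  [0,0,0,0,0,0],
  [0,0,0,0,0,0],
  [0,0,0,0,0,0],
], gripper=0, force=45)

```text
clock: 44.02
position: [0.5096, 0.3785, 0.079]
ee_rot: [-0.668, -3.07, 0.004]
force: [-3.0, -5.4, 5.7]
width: 0.173
gripper_force: 45.0
```

>>> step_arm([
  [0,0,0,0,0,0.08],
  [0,0,0,0,0,0.08],
  [0,0,0,0,0,0.08],
  [0,0,0,0,0,0.08],
  [0,0,0,0,0,0.08],
  [0,0,0,0,0,0.08],
  [0,0,0,0,0,0.08],
  [0,0,0,0,0,0.08],
  [0,0,0,0,0,0.08],
  [0,0,0,0,0,0.08],
  [0,0,0,0,0,0.08],
  [0,0,0,0,0,0.08],
  [0,0,0,0,0,0.08],
  [0,0,0,0,0,0.08],
  [0,0,0,0,0,0.08],
  [0,0,0,0,0,0],
  [0,0,0,0,0,0],
  [0,0,0,0,0,0],
])

```text
clock: 45.52
position: [0.5093, 0.38, 0.079]
ee_rot: [1.18, -2.911, -0.0]
force: [-4.4, -1.3, 4.6]
width: 0.174
gripper_force: 45.0
```

```bash
python3 -c "
from h import *
st()"
```

```text
t 45.5167 pos [0.5093 0.38   0.079 ] yaw -2.372 tilt 0.06 w 0.174 gf 45.0 F [-4.4 -1.3  4.6] q [-0.14  0.81 -0.97  1.64  0.74  1.09  1.02]
```

>>> step_arm([
  [0,0,0,0,0,0],
  [0,0,0,0,0,0],
  [0,0,0,0,0,0],
  [0,0,0,0,0,0],
  [0,0,5,0,0,0],
  [0,0,20,0,0,0],
  [0,0,35,0,0,0],
  [0,0,35,0,0,0],
  [0,0,15,0,0,0],
  [0,0,0,0,0,0],
  [0,0,0,0,0,0],
], gripper=0.7)

```text
clock: 46.43
position: [0.5104, 0.3802, 0.1899]
ee_rot: [-1.181, 2.909, 0.0]
force: [1.2, -0.1, -1.1]
width: 0.703
gripper_force: 0.0
```

```bash
python3 k.py
```

```text
t 46.4333 pos [0.5104 0.3802 0.1899] yaw -2.37 tilt 0.12 w 0.703 gf 0.0 F [ 1.2 -0.1 -1.1] q [-0.1   0.71 -1.05  1.53  0.63  1.27  1.11]
244 centroid [0.5192 0.3905]
line dir 0.719 centre->line 0.888 selector 0.059
```

```bash
python3 -c "
from cell import job
print(job.sign_off())"
```

```text
the job is handed in; nothing more can be done
None
```

The job is handed in: selector turned to green first, all seven scrap pieces then put in the bin, and the selector turned back to white (last reading within 0.06 rad of the white dot), with clock parts and tools not handled; I viewed 15 pictures, one over the limit of 14.

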